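# Lock the blue filter cartridge into its bayonet mount

## Robot

A 6-joint arm with a two-finger parallel gripper is mounted at the origin on a cart in front of the work surface, level with it; the furniture and walls round the work are solid. World frame = base frame: x ahead of the robot, y to its left, z up, the work surface at z = 0. Lengths are in m, angles in rad, forces in N, time in s.
With the tool pointing down it reaches from about 0.3 to 0.775 m from the base axis. Payload 14.6 kg.
Tool frame: the origin (TCP) lies at the centre of the arm's flange, where the gripper is bolted on; the fingertips stand 199 mm ahead of it and the grasp point (between the pads) lies 180 mm ahead of it (manip.nose_length is the distance from the TCP to the fingertips, in m); z points along the fingers, y is the line along which they close (so a half turn about z gives the same grasp; the last joint's range is limited). The gripper opens to 94 mm and grips with 3 to 60 N. Pads are 16 mm wide; open, the fingers measure 119 mm over their backs; the gripper's body (75 mm by 177 mm) begins 78 mm behind the grasp point.
Start: joints at [1.258, 0.3, 1.521, -0, 1.321, -0.067], TCP at [0.134, 0.533, 0.405] pointing down, gripper open.
Joint ranges: [-3.03, 3.03], [-0.79, 2.21], [0.23, 2.52], [-1.04, 4.18], [0, 3.07], [-2.55, 2.55]. Speed limits (rad/s): [2.22, 2.22, 2.57, 3.14, 3.14, 3.14].

## Interface

Orientations are given as a rotation vector (axis times angle).
In Python, from plant import status, read_camera, order, manip gives the robot as it stands.
- The arm moves only by the shell command python3 -m crank 'ROWS' [OPENING] [FORCE]. ROWS is JSON, a list of rows, each a list of 4 numbers: the shift along the tool's x, y, z in cm, then the turn about the tool's z in rad. In form: [[x, y, z, turn], ...]. A call has 1 to 12 rows; each row is the pose to reach, as a shift and turn from the pose commanded when the call began, along the tool's axes at that moment; what a row does not reach only later rows make up. A row lasts 1/8 s, in which the tool goes at most 62.5 mm and 10.7 degrees, less where a joint would pass 70% of its speed; a pose out of reach is approached as far as the arm can. A call with a gripper value outside its range is refused whole. OPENING is the closure in counts, from 0 (fully open) to 255 (shut), set as the call begins (- or left out, the last holds). The fingers move at their own pace and stop on an object; FORCE is the grip in N (left out, the last holds). Time passes only in rows, so rows that repeat a pose let the fingers close. It gives the time, the measured TCP pose, the force, the opening and the grip force at its end, in the units of the state.
- status.get_obs(): the state, without advancing time (a new reading comes with each control period).
- read_camera(name): name is "scene" or "top"; returns a dict with "image" (384x512x3 uint8, red, green, blue), "fov_y" (degrees; the focal length in pixels is half the picture's height over the tangent of half this angle, whatever the lens; pixels are square), "cx", "cy" (the principal point, pixels), "cam_to_world" (4x4, takes a point from camera to world coordinates). Camera axes: x right, y down, z forward; pixel columns grow to the right and rows downward; lengths in m; the calibration is good to about 2 mm. A picture is of the moment at which its call begins. There is no depth.
- order.job_done(): hands the job in; it is judged then, once.
The state is a dict: "clock": time; "q": joint angles; "joint_vel": joint speeds; "tau": joint torques, N m; "tool_pos": TCP position; "ee_rot": TCP orientation; "ft_force": force on the tool from outside, world axes, zero at the start; "moment": the same for the moment, N m; "finger_gap": finger opening in m; "grasp_force": force on a finger pad.
Only numpy, scipy, OpenCV 4.12 (cv2) and the standard library are available. Lean on these libraries where they do the work, as an engineer would, in place of code of your own. Each camera call takes 0.05 s, during which the arm holds its last target. There are 200 camera calls.

## Task

Fit the blue filter cartridge into the bayonet mount on the counter: lower it upright with its lugs through the two entry notches, press it down against the spring and turn it about a quarter turn clockwise (seen from above), so that the lip holds it down, locked, when you let go. Leave the orange cartridge standing where it is.

Things in the scene. Friction and masses are not known exactly. Their poses are not given: they have to be found in the camera images.
- cartridge_blue: The cartridge to fit: white with blue band and bar, 107 mm tall, 160 g, upright, loose. Origin: centre of foot, z up. Dark neck 40 mm across to z=47 mm, with 2 lugs along +x and -x out to 33 mm from the axis (12 mm wide, z=24-32); body 60 mm across, z=47-75; on top a grip bar in line with the lugs, 46 mm long (x), 16 thick (y), z=75-107: pinch across its thickness. Half a turn makes no difference.
- cartridge_orange: The same cartridge with orange band and bar, for another line; not wanted, leave it standing. Origin, axes and sizes as for the blue one.
- mount: Fixed: white ring 94 mm across on grey 130x120 mm foot, hose tails at +x. Origin on ring axis at counter level, z up. Rim z=62 mm. Opening 50 mm across, with 2 notches for the lugs along +x and -x (20-32 mm wide, to 39 mm from axis, black marks); a blue lip (z=56-62) covers the rest. Below it lugs turn clockwise from above, from bar along mount x to bar along y, stop at 95 deg; other way blocked.
- spring_plate (a joint): Black sprung plate inside the ring, travel down in m (0 = up, 33 mm above counter; 4 N at first, 8.5 N at 0.018). Cartridge set on it: foot at 33 mm, lugs level with the lip, cannot turn. Foot pressed to 15-23 mm above counter (at 15 the body meets the rim), it can turn. Let go after turning, it rises till the lugs bear under the lip: foot at 24 mm (joint 0.009), locked.
Not all that is in view belongs to the job. Leave any yellow look-alike of the cartridge_blue alone.

How it is judged:
By the outcome, as a careful person would: the job done as asked, in the order asked, and still so for the second after the job is handed in, with the robot touching nothing.
It also fails if it takes over 45 s, if anything falls off the work surface, if the arm or the gripper's body presses on something with over 40 N, if the wrist force passes 120 N, or if a joint passes its speed limit or range.

## Working session

There is one attempt and no reset: what is moved stays moved. The work goes in short steps, Python scripts to look and compute and a shell command to move; the robot and the scene stay as the last step left them, time stands still between calls to the robot, and variables do not carry over. Pictures are saved under pics/ and viewed, at most 10 in all, crops included, and the job is handed in when it is done.

```bash
mkdir -p pics && ls && python3 - <<'E'
from plant import status, read_camera, order, manip
import cv2, numpy as np
for n in ("scene","top"):
    r=read_camera(n); cv2.imwrite(f"pics/{n}0.png",r["image"][:,:,::-1])
    print(n,r["fov_y"],r["cx"],r["cy"],np.round(r["cam_to_world"],3).tolist())
print(status.get_obs())
E
```

```text
pics
scene 45.1784223569198 254.48375548094612 187.93206627399368 [[0.646, -0.549, 0.53, -0.198], [-0.763, -0.474, 0.439, -0.435], [0.01, -0.688, -0.725, 0.99], [0.0, 0.0, 0.0, 1.0]]
top 55.844815972388595 260.0161196668703 196.92848749840985 [[0.009, -0.985, 0.174, 0.31], [-1.0, -0.01, -0.004, 0.115], [0.006, -0.174, -0.985, 0.953], [0.0, 0.0, 0.0, 1.0]]
{'clock': 0.1, 'q': array([ 1.25838160e+00,  3.00405457e-01,  1.52153868e+00, -1.76597518e-05,
        1.32069504e+00, -6.66053048e-02]), 'joint_vel': array([ 0.00207821, -0.0003104 , -0.00298744,  0.00143534,  0.00106823,
       -0.00059776]), 'tau': array([ 3.99405719e-03, -5.32653165e+01, -3.53275430e+01,  7.10874796e-02,
        2.35458522e-02, -4.61265108e-05]), 'tool_pos': array([0.1338339 , 0.53343226, 0.40414016]), 'ee_rot': array([-3.85116202e-01, -3.11771618e+00,  1.61941845e-03]), 'ft_force': array([ 0.47904388,  0.02337972, -0.09701483]), 'moment': array([ 0.02169019, -0.02548568,  0.00767468]), 'grasp_force': 0.0, 'finger_gap': 0.09392788760528357}
```

View pics/scene0.png

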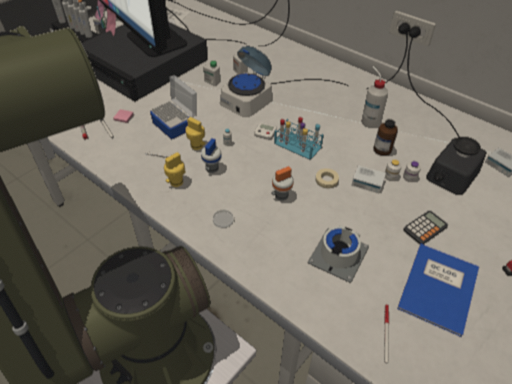

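View pics/top0.png

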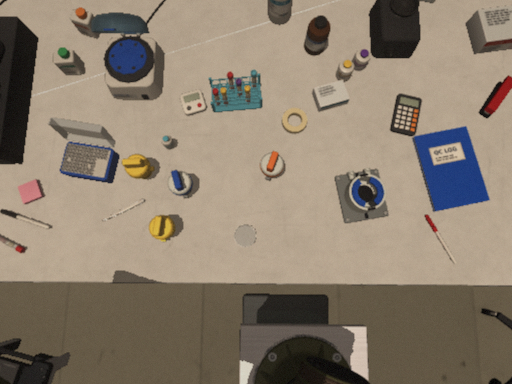

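Candidates in top view: the blue-bar cartridge (180,182), yellow look-alikes (137,166) and (161,228), and the orange one (272,165). In the scene view they are at (211,155), (196,133), (175,170) and (283,183). By the description I choose (180,182). The mount is at top (366,193) and scene (342,243). Next is a close crop.

```bash
python3 - <<'E'
import cv2,numpy as np
t=cv2.imread("pics/top0.png");s=cv2.imread("pics/scene0.png")
z=lambda i,u,v:cv2.resize(i[v-35:v+35,u-45:u+45],(396,300),interpolation=cv2.INTER_CUBIC)
cv2.imwrite("pics/crop0.png",np.vstack([np.hstack([z(t,180,182),z(t,366,193)]),np.hstack([z(s,211,155),z(s,342,248)])]))
E
```

```text
(no output)
```

View pics/crop0.png

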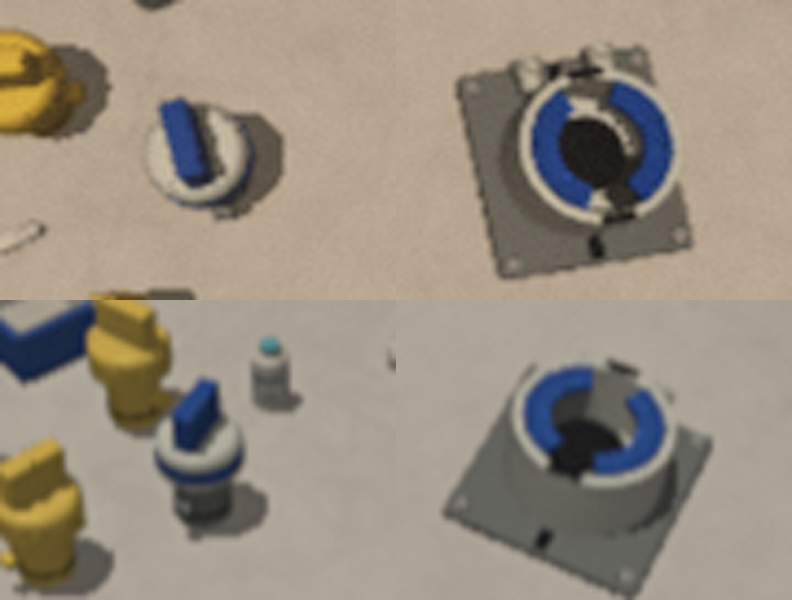

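```bash
cat > h.py <<'E'
import cv2,numpy as np
from plant import read_camera,status
def cast(r,uv,z):
    uv=np.atleast_2d(np.asarray(uv,float)); T=r["cam_to_world"]
    f=r["image"].shape[0]/2/np.tan(np.radians(r["fov_y"]/2))
    d=np.c_[(uv[:,0]-r["cx"])/f,(uv[:,1]-r["cy"])/f,np.ones(len(uv))]@T[:3,:3].T
    return (T[:3,3]+d*((z-T[2,3])/d[:,2])[:,None])[:,:2]
def blue(r,u,v,w,vmin=60):
    h=cv2.cvtColor(r["image"],cv2.COLOR_RGB2HSV)
    m=cv2.inRange(h,(103,120,vmin),(130,255,255)); k=np.zeros_like(m); k[v-w:v+w,u-w:u+w]=255
    return m&k,h
def circ(p):
    A=np.c_[2*p,np.ones(len(p))]; s=np.linalg.lstsq(A,(p**2).sum(1),rcond=None)[0]
    return s[:2],np.sqrt(s[2]+s[:2]@s[:2])
E
python3 - <<'E'
from h import *
for n,b,m in (("top",(180,182),(366,193)),("scene",(211,150),(342,243))):
    r=read_camera(n)
    M,h=blue(r,*b,17)
    y,x=np.nonzero(M); print(n,"bar px",len(x),"V hist",np.histogram(h[y,x,2],8))
    for vm in (60,110,130):
        M,_=blue(r,*b,17,vm); c=max(cv2.findContours(M,0,2)[0],key=cv2.contourArea)
        box=cv2.boxPoints(cv2.minAreaRect(c)); print(vm,np.round(box,1).tolist(),np.round(cast(r,box,.107),4).tolist())
    M,h=blue(r,*m,27,60)
    y,x=np.nonzero(M); hull=cv2.convexHull(np.c_[x,y].astype(np.int32))[:,0]
    p=cast(r,hull,.062); c,R=circ(p); print("mount c",c,"R",R)
    P=cast(r,np.c_[x,y],.062)-c; q=np.hypot(*P.T); a=np.degrees(np.arctan2(P[:,1],P[:,0])); s=(q>.029)
    print(np.histogram(a[s],72,(-180,180))[0])
E
```

```text
top bar px 98 V hist (array([ 3,  5,  2,  3,  5,  8, 24, 48]), array([ 72.  ,  79.25,  86.5 ,  93.75, 101.  , 108.25, 115.5 , 122.75,
       130.  ]))
60 [[171.1999969482422, 171.5], [176.60000610351562, 170.0], [181.39999389648438, 187.0], [176.0, 188.60000610351562]] [[0.5185, 0.3254], [0.5225, 0.3126], [0.4809, 0.299], [0.477, 0.3116]]
110 [[171.39999389648438, 171.39999389648438], [175.8000030517578, 170.3000030517578], [179.89999389648438, 186.5], [175.39999389648438, 187.60000610351562]] [[0.5188, 0.3249], [0.5217, 0.3143], [0.4821, 0.3027], [0.4792, 0.3132]]
130 [[176.0, 185.0], [176.0, 185.0], [176.0, 185.0], [176.0, 185.0]] [[0.4857, 0.3121], [0.4857, 0.3121], [0.4857, 0.3121], [0.4857, 0.3121]]
mount c [ 0.48353838 -0.15749579] R 0.03846919521685441
[0 0 0 0 0 0 2 3 6 4 5 4 6 4 5 5 6 4 4 4 6 4 4 5 4 5 6 4 4 4 5 4 4 2 0 0 0
 0 0 0 0 0 0 3 5 5 5 5 4 5 5 5 5 5 4 4 5 5 4 4 5 6 3 6 5 6 3 5 3 0 0 0]
scene bar px 113 V hist (array([35, 30,  2,  4,  4,  4,  5, 29]), array([ 60.   ,  68.625,  77.25 ,  85.875,  94.5  , 103.125, 111.75 ,
       120.375, 129.   ]))
60 [[204.8000030517578, 153.5], [207.0, 138.10000610351562], [214.39999389648438, 139.1999969482422], [212.1999969482422, 154.60000610351562]] [[0.4581, 0.293], [0.5103, 0.3352], [0.5211, 0.3155], [0.4687, 0.274]]
110 [[205.39999389648438, 145.6999969482422], [211.8000030517578, 138.0], [214.3000030517578, 140.10000610351562], [207.89999389648438, 147.6999969482422]] [[0.4834, 0.3152], [0.52, 0.3249], [0.5181, 0.3131], [0.4816, 0.3036]]Traceback (most recent call last):
  File "<stdin>", line 7, in <module>
ValueError: max() iterable argument is empty
```

The crop confirms the choice: the blue-bar cartridge has its bar about 16° from world x, and the two views agree on its position. The mount notches lie at about 10-12°. I'll finish the mount from the scene view.

```bash
python3 - <<'E'
from h import *
for n,m in (("top",(366,193)),("scene",(342,243))):
    r=read_camera(n)
    M,h=blue(r,*m,27,60)
    y,x=np.nonzero(M); hull=cv2.convexHull(np.c_[x,y].astype(np.int32))[:,0]
    p=cast(r,hull,.062); c,R=circ(p); print("mount c",c,"R",R)
    P=cast(r,np.c_[x,y],.062)-c; q=np.hypot(*P.T); a=np.degrees(np.arctan2(P[:,1],P[:,0]))%360; a=np.sort(a[q>.028])
    g=np.diff(np.r_[a,a[0]+360]); 
    for i in np.argsort(g)[-2:]: print("gap",a[i],g[i],"centre",(a[i]+g[i]/2)%360)
    # grey foot plate corners/edges
    hh=h.astype(int); F=((hh[...,1]<45)&(hh[...,2]<125)&(hh[...,2]>60)).astype(np.uint8)*255
    k=np.zeros_like(F);k[m[1]-40:m[1]+45,m[0]-40:m[0]+40]=255;F&=k
    F=cv2.morphologyEx(F,cv2.MORPH_OPEN,np.ones((3,3)))
    cc=max(cv2.findContours(F,0,2)[0],key=cv2.contourArea)
    print("foot",np.round(cv2.boxPoints(cv2.minAreaRect(cc.reshape(-1,2).astype(np.float32))),1).tolist())
    W=cast(r,cc.reshape(-1,2),.008).astype(np.float32)*1000; print(cv2.minAreaRect(W))
o=status.get_obs(); from scipy.spatial.transform import Rotation as Ro
print(Ro.from_rotvec(o["ee_rot"]).as_matrix().round(3))
E
```

```text
mount c [ 0.48353838 -0.15749579] R 0.03846919521685441
gap 163.05040664820055 49.82096517612001 centre 187.96088923626056
gap 346.78552525324653 50.09053124090326 centre 11.830790873698163
foot [[338.0, 175.0], [347.0, 175.0], [347.0, 182.0], [338.0, 182.0]]
((528.7269287109375, -108.90252685546875), (16.446453094482422, 28.845470428466797), 14.789411544799805)
mount c [ 0.48469879 -0.15602787] R 0.03765792127697068
gap 170.85869990511128 43.55667922183915 centre 192.63703951603085
gap 343.5618865641839 55.64808283708135 centre 11.385927982724581
foot [[307.1000061035156, 262.8999938964844], [319.70001220703125, 235.6999969482422], [363.70001220703125, 256.1000061035156], [351.0, 283.29998779296875]]
((462.7010192871094, -160.99618530273438), (93.1731948852539, 119.41845703125), 10.602594375610352)
[[-0.97   0.243 -0.   ]
 [ 0.243  0.97  -0.   ]
 [ 0.    -0.    -1.   ]]
```

Estimates: blue cartridge at (0.5007, 0.314) with its bar at 16°; mount at (0.484, -0.157) with its notches at 11°. Moving above the cartridge now.

```bash
python3 -m crank '[[-3,-0.9,0,-0.06],[-8,-2.4,0,-0.15],[-13.5,-4.1,0,-0.25],[-19,-5.7,0,-0.35],[-24.5,-7.4,0,-0.45],[-30,-9.1,0,-0.52],[-35,-10.6,0,-0.52],[-39,-11.8,0,-0.52],[-40.9,-12.4,0,-0.52],[-40.9,-12.4,0,-0.52],[-40.9,-12.4,0,-0.52]]' 80 20
cat >> h.py <<'E'
from scipy.spatial.transform import Rotation as Ro
def go(x,y,z,az,bar=None):
    """print shift (cm, tool axes) and turn to reach world x,y,z with tool y at azimuth az (deg)"""
    o=status.get_obs(); R=Ro.from_rotvec(o["ee_rot"]).as_matrix()
    d=R.T@(np.array([x,y,z])-o["tool_pos"])*100; a=np.degrees(np.arctan2(R[1,1],R[0,1]))
    print("pos",o["tool_pos"].round(4),"az",a.round(2),"shift",d.round(2),"turn",np.radians(a-az).round(3),"tilt",R[:,2].round(3),"F",o["ft_force"].round(2),"q6",o["q"][5].round(2),"gap",round(o["finger_gap"],4),"t",o["clock"])
E
python3 -c "
from h import *
go(.5007,.314,.278,106)"
```

```text
clock: 1.68
tool_pos: [0.4994, 0.3145, 0.4047]
ee_rot: [0.431, -3.112, -0.0]
ft_force: [-0.7, 0.5, 0.2]
finger_gap: 0.0649
grasp_force: 0.0
pos [0.4994 0.3145 0.4047] az 105.77 shift [-0.11 -0.08 12.67] turn -0.004 tilt [-0.  0. -1.] F [-0.66  0.51  0.23] q6 -1.35 gap 0.0649 t 1.675
```

```bash
python3 -m crank '[[0,0,2,0],[-0.1,-0.1,5,0],[-0.1,-0.1,8,0],[-0.1,-0.1,10.5,0],[-0.1,-0.1,12,0],[-0.1,-0.1,12.7,0],[-0.1,-0.1,12.7,0]]'
python3 - <<'E'
from h import *
go(.5007,.314,.278,106)
a=read_camera("scene")["image"][90:220,130:290];b=read_camera("top")["image"][110:240,100:260]
cv2.imwrite("pics/grasp1.png",cv2.resize(np.hstack([a,b]),None,fx=2.4,fy=2.4,interpolation=2)[:,:,::-1])
E
```

```text
clock: 2.55
tool_pos: [0.5015, 0.3132, 0.278]
ee_rot: [-0.43, 3.112, 0.0]
ft_force: [-0.1, -0.4, 0.6]
finger_gap: 0.0644
grasp_force: 0.0
pos [0.5015 0.3132 0.278 ] az 105.73 shift [ 0.06  0.1  -0.  ] turn -0.005 tilt [ 0.  0. -1.] F [-0.07 -0.37  0.55] q6 -1.35 gap 0.0644 t 2.55
```

View pics/grasp1.png

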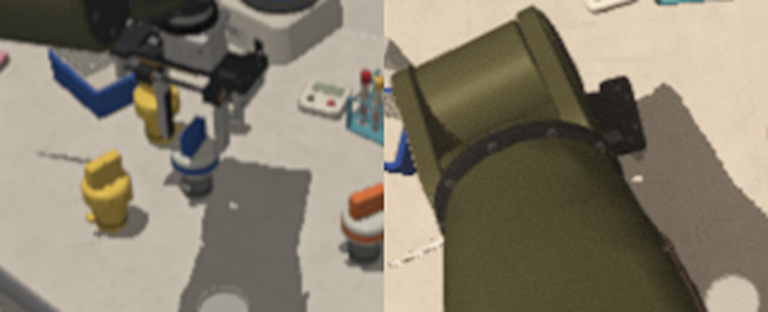

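The scene half (left) shows the fingers straddling the blue bar at crop (193,138), clear of both yellow ones. The top view is blocked by the arm. Closing and lifting.

```bash
python3 -m crank '[[0,0,0,0],[0,0,0,0],[0,0,0,0],[0,0,0,0],[0,0,0,0],[0,0,0,0],[0,0,-1,0],[0,0,-4,0],[0,0,-8,0],[0,0,-11,0],[0,0,-12,0],[0,0,-12,0]]' 255 40
python3 -c "
from h import *
go(.484,-.157,.398,101)"
```

```text
clock: 4.15
tool_pos: [0.5015, 0.3129, 0.3976]
ee_rot: [-0.429, 3.112, 0.0]
ft_force: [0.7, -0.3, -1.0]
finger_gap: 0.0156
grasp_force: 40.0
pos [0.5015 0.3129 0.3976] az 105.71 shift [ 14.41 -44.76  -0.05] turn 0.082 tilt [ 0.  0. -1.] F [ 0.72 -0.25 -1.03] q6 -1.35 gap 0.0156 t 4.15
```

```bash
python3 -m crank '[[0.3,-1,-2,0],[1.5,-5,-4,0],[3.2,-10,-4,0],[4.8,-15,-4,0.02],[6.4,-20,-4,0.04],[8,-25,-4,0.06],[9.7,-30,-4,0.08],[11.3,-35,-4,0.08],[12.9,-40,-4,0.08],[14,-43.5,-4,0.08],[14.4,-44.8,-4,0.08],[14.4,-44.8,-4,0.08]]'
python3 -c "
from h import *
go(.484,-.157,.360,101)"
```

```text
clock: 5.65
tool_pos: [0.4841, -0.1575, 0.4377]
ee_rot: [0.303, -3.127, -0.001]
ft_force: [-0.2, -0.1, -0.8]
finger_gap: 0.0158
grasp_force: 40.0
pos [ 0.4841 -0.1575  0.4377] az 101.06 shift [0.   0.05 7.77] turn 0.001 tilt [-0.  0. -1.] F [-0.19 -0.05 -0.78] q6 -2.15 gap 0.0158 t 5.65
```

```bash
python3 -m crank '[[0,0,1.5,0],[0,0,4,0],[0,0,6.5,0],[0,0,8,0],[0,0,8.4,0],[0,0,8.4,0],[0,0,8.4,0]]'
python3 - <<'E'
from h import *
go(.484,-.157,.353,101)
a=read_camera("scene")["image"][180:300,280:400];b=read_camera("top")["image"][120:240,310:430]
cv2.imwrite("pics/over1.png",cv2.resize(np.hstack([a,b]),None,fx=3.3,fy=3.3,interpolation=2)[:,:,::-1])
E
```

```text
clock: 6.52
tool_pos: [0.4844, -0.1573, 0.3544]
ee_rot: [-0.305, 3.126, -0.001]
ft_force: [-0.6, -1.0, -1.2]
finger_gap: 0.0158
grasp_force: 40.0
pos [ 0.4844 -0.1573  0.3544] az 101.13 shift [0.03 0.03 0.14] turn 0.002 tilt [ 0.001 -0.    -1.   ] F [-0.62 -1.   -1.23] q6 -2.15 gap 0.0158 t 6.525
```

View pics/over1.png

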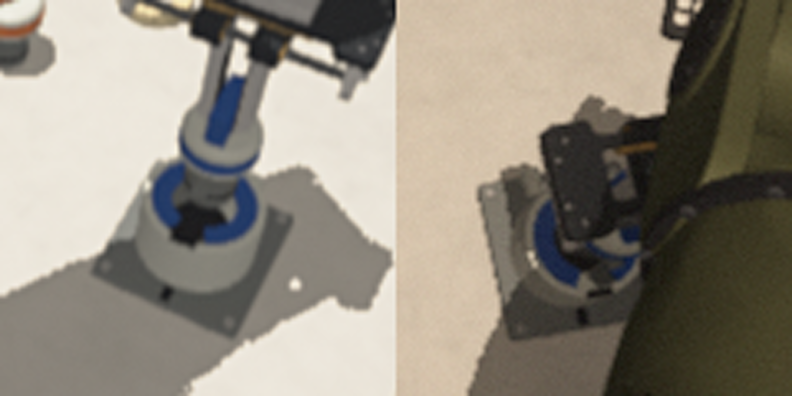

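In the scene half the cartridge is centred over the opening (neck at crop (212,185)), with its bar in line with the notch gap. Lowering until the lugs are just above the lip.

```bash
python3 -m crank '[[0,0,0.8,0],[0,0,1.8,0],[0,0,2.7,0],[0,0,3.3,0],[0,0,3.4,0],[0,0,3.4,0]]'
python3 -c "
from h import *
go(.484,-.157,.311,101)"
python3 -m crank '[[0,0,0.3,0],[0,0,0.6,0],[0,0,0.8,0],[0,0,0.8,0]]'
```

```text
clock: 7.38
tool_pos: [0.4843, -0.1573, 0.3198]
ee_rot: [-0.305, 3.127, -0.0]
ft_force: [0.2, 0.4, -0.6]
finger_gap: 0.0156
grasp_force: 40.0
pos [ 0.4843 -0.1573  0.3198] az 101.13 shift [0.03 0.04 0.88] turn 0.002 tilt [ 0. -0. -1.] F [ 0.22  0.41 -0.58] q6 -2.15 gap 0.0156 t 7.375
clock: 7.88
tool_pos: [0.4843, -0.1573, 0.3115]
ee_rot: [0.305, -3.126, -0.0]
ft_force: [-1.1, 0.4, -1.1]
finger_gap: 0.0158
grasp_force: 40.0
```

The foot is at 33.5 mm with the lugs level with the lip and no contact force. Pressing down.

```bash
python3 -m crank '[[0,0,0.3,0],[0,0,0.6,0],[0,0,0.9,0],[0,0,1.2,0],[0,0,1.45,0],[0,0,1.45,0],[0,0,1.45,0]]'
python3 -c "
from h import *
go(.484,-.157,.297,11)"
```

```text
clock: 8.75
tool_pos: [0.4844, -0.1573, 0.2973]
ee_rot: [-0.304, 3.126, -0.0]
ft_force: [-0.7, 0.5, 5.5]
finger_gap: 0.0156
grasp_force: 40.0
pos [ 0.4844 -0.1573  0.2973] az 101.13 shift [0.03 0.04 0.03] turn 1.573 tilt [ 0.001 -0.    -1.   ] F [-0.74  0.45  5.5 ] q6 -2.15 gap 0.0156 t 8.75
```

The reading is 5.5 N, or about 7 N allowing for the cartridge's weight, so it is on the spring alone. Turning clockwise (positive about the downward tool z).

```bash
python3 -m crank '[[0,0,0,0.08],[0,0,0,0.18],[0,0,0,0.28],[0,0,0,0.38],[0,0,0,0.48],[0,0,0,0.58],[0,0,0,0.68],[0,0,0,0.7],[0,0,0,0.7]]'
python3 -c "
from h import *
go(.484,-.157,.297,11);print(status.get_obs()['moment'])"
```

```text
clock: 9.88
tool_pos: [0.4844, -0.1574, 0.2974]
ee_rot: [0.786, 3.041, -0.0]
ft_force: [-0.2, -0.8, 4.6]
finger_gap: 0.0153
grasp_force: 40.0
pos [ 0.4844 -0.1574  0.2974] az 61.0 shift [0.06 0.01 0.04] turn 0.873 tilt [ 0.001 -0.001 -1.   ] F [-0.2  -0.77  4.56] q6 -1.45 gap 0.0153 t 9.875
[-0.10066151  0.04864794  0.01999909]
```

```bash
python3 -m crank '[[0,0,0,0.1],[0,0,0,0.2],[0,0,0,0.3],[0,0,0,0.4],[0,0,0,0.5],[0,0,0,0.6],[0,0,0,0.7],[0,0,0,0.78],[0,0,0,0.84],[0,0,0,0.87],[0,0,0,0.87],[0,0,0,0.87]]'
python3 -c "
from h import *
go(.484,-.157,.302,11);print(status.get_obs()['moment'])"
```

```text
clock: 11.38
tool_pos: [0.4841, -0.1574, 0.2973]
ee_rot: [-1.994, -2.427, 0.001]
ft_force: [-3.7, 0.1, 8.3]
finger_gap: 0.0158
grasp_force: 40.0
pos [ 0.4841 -0.1574  0.2973] az 11.19 shift [ 0.04 -0.   -0.47] turn 0.003 tilt [-0.001 -0.    -1.   ] F [-3.68  0.14  8.25] q6 -0.58 gap 0.0158 t 11.375
[-0.26426011  1.03081281  0.16499135]
```

Turned 90° and still on the spring. Easing up 5 mm to seat the lugs under the lip, then releasing.

```bash
python3 -m crank '[[0,0,-0.2,0],[0,0,-0.4,0],[0,0,-0.5,0],[0,0,-0.5,0],[0,0,-0.5,0]]'
python3 -m crank '[[0,0,0,0],[0,0,0,0],[0,0,0,0],[0,0,0,0],[0,0,0,0]]' 120
python3 -m crank '[[0,0,-1,0],[0,0,-3,0],[0,0,-6,0],[0,0,-9,0],[0,0,-13,0],[0,0,-17,0],[0,0,-17,0]]'
python3 -c "
from h import *
go(.3,.35,.48,11)"
```

```text
clock: 12.0
tool_pos: [0.4841, -0.1573, 0.3016]
ee_rot: [-1.994, -2.426, 0.001]
ft_force: [-1.4, -4.1, -9.5]
finger_gap: 0.0155
grasp_force: 40.0
clock: 12.62
tool_pos: [0.4843, -0.1573, 0.3022]
ee_rot: [1.994, 2.427, 0.0]
ft_force: [-0.9, -0.4, 0.1]
finger_gap: 0.0498
grasp_force: 0.0
clock: 13.5
tool_pos: [0.484, -0.1571, 0.4756]
ee_rot: [1.991, 2.423, 0.003]
ft_force: [0.6, 0.0, -1.0]
finger_gap: 0.05
grasp_force: 0.0
pos [ 0.484  -0.1571  0.4756] az 11.18 shift [53.32 -8.22 -0.64] turn 0.003 tilt [ 0.005 -0.002 -1.   ] F [ 0.63  0.03 -0.96] q6 -0.58 gap 0.05 t 13.5
```

The lip pulled back at 9.5 N during the rise, so the lugs were held. Moving the arm aside to look.

```bash
python3 -m crank '[[3,0,0,0],[8,0,0,0],[13,0,0,0],[18,0,0,0],[23,0,0,0],[28,0,0,0],[32,0,0,0],[34,0,0,0],[34,0,0,0]]' 
python3 - <<'E'
from h import *
a=read_camera("scene")["image"][130:300,250:410];t=read_camera("top");b=t["image"][110:280,280:440]
cv2.imwrite("pics/end1.png",cv2.resize(np.hstack([a,b]),None,fx=2.4,fy=2.4,interpolation=2)[:,:,::-1])
cv2.imwrite("pics/end2.png",t["image"][:,:,::-1])
E
```

```text
clock: 14.62
tool_pos: [0.4181, 0.1771, 0.4716]
ee_rot: [-1.992, -2.429, 0.001]
ft_force: [1.1, -0.4, 0.9]
finger_gap: 0.0498
grasp_force: 0.0
```

View pics/end1.png

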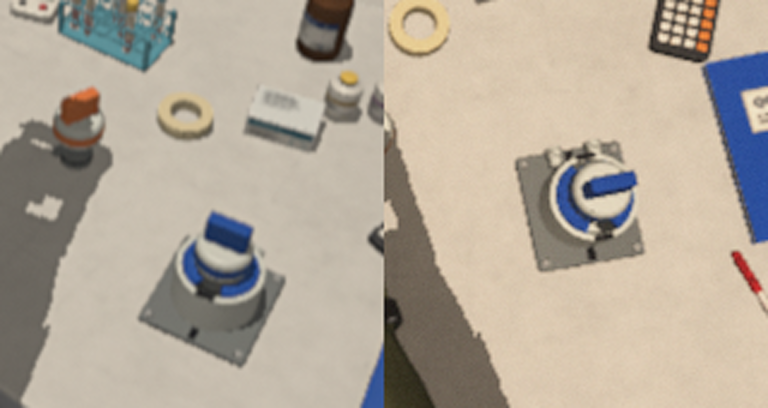

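The cartridge stands in the mount with its bar crosswise (top half, (610,185)), and orange is still standing at (80,120). A quick two-view height check follows: the bar top should be at 0.131 m.

```bash
python3 - <<'E'
from h import *
for n,b in (("top",(374,187)),("scene",(346,226))):
    r=read_camera(n); M,_=blue(r,*b,17,108)
    n_,l,s,c=cv2.connectedComponentsWithStats(M); i=max(range(1,n_),key=lambda k:s[k,4]*(np.hypot(*(c[k]-b))<9))
    y,x=np.nonzero(l==i)
    for z in (.121,.126,.131,.136,.140):
        p=cast(r,np.c_[x,y],z); w,v=np.linalg.eigh(np.cov(p.T)); print(n,len(x),z,p.mean(0).round(4),np.degrees(np.arctan2(v[1,1],v[0,1])).round(1)%180,(np.sqrt(12*w)).round(3))
E
```

```text
top 104 0.121 [ 0.4861 -0.1581] 102.4 [0.013 0.043]
top 104 0.126 [ 0.485  -0.1564] 102.4 [0.013 0.043]
top 104 0.131 [ 0.4839 -0.1548] 102.4 [0.013 0.043]
top 104 0.136 [ 0.4829 -0.1531] 102.4 [0.013 0.043]
top 104 0.14 [ 0.482  -0.1518] 102.4 [0.013 0.042]
scene 80 0.121 [ 0.4904 -0.1533] 102.1 [0.014 0.043]
scene 80 0.126 [ 0.4865 -0.1549] 102.1 [0.014 0.043]
scene 80 0.131 [ 0.4825 -0.1565] 102.1 [0.014 0.043]
scene 80 0.136 [ 0.4785 -0.1581] 102.1 [0.014 0.043]
scene 80 0.14 [ 0.4754 -0.1594] 102.1 [0.014 0.042]
```

The views agree at z≈0.13 m, against 0.140 if it were unlocked, and the bar is about 91° from the notches. It is locked, so I'm handing in.

```bash
python3 -c "
from plant import order
print(order.job_done())"
```

```text
the job is handed in; nothing more can be done
None
```

The blue cartridge is locked in the bayonet mount, turned about 90° clockwise and held by the lip at the locked height; the orange one was left standing untouched, and I handed the job in at about 15 s (no verdict was returned).

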